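# Seat the jig block on its parallels in the repair-bench vise

### The arm

A 6-joint arm with a two-finger parallel gripper is mounted at the origin on the work surface. World frame = base frame: x ahead of the robot, y to its left, z up, the work surface at z = 0. Lengths are in m, angles in rad, forces in N, time in s.
With the tool pointing down it reaches from about 0.375 to 0.9 m from the base axis. Payload 3.1 kg.
Tool frame: the origin (TCP) lies midway between the tips of the shut fingers; the grasp point (between the pads) lies 19 mm behind it (arm.grip_depth is the distance from the TCP to the grasp point, in m); z points along the fingers, y is the line along which they close (so a half turn about z gives the same grasp; the last joint's range is limited). The gripper opens to 85 mm and grips with 20 to 120 N. Pads are 22 mm wide; open, the fingers measure 114 mm over their backs; the gripper's body (76 mm by 85 mm) begins 54 mm behind the grasp point. The pads swing forward as they close: fully open they stand 13 mm farther back than shut.
Start: joints at [0.965, 0.527, 1.433, -0, 1.181, -0.178], TCP at [0.259, 0.569, 0.231] pointing down, gripper open.
Joint ranges: [-3.08, 3.08], [-0.75, 2.2], [0.22, 2.44], [-1.43, 4.57], [0, 2.65], [-2.85, 2.85]. Speed limits (rad/s): [2.79, 2.79, 3.14, 3.14, 3.14, 3.14].

### API

Orientations are given as a unit quaternion [x, y, z, w].
In Python, from bench import state, eyes, arm gives the robot as it stands. The module is installed in compiled form; this text tells all that it offers.
- The arm moves only by the tool servo_tool, never from a script. Its argument "deltas" is a list of rows, each a list of 7 numbers: the closure, from 0 (fully open) to 1 (shut), then the shift along the tool's x, y, z in cm, then the turn, a rotation vector about the tool's x, y, z in degrees. A call has 1 to 20 rows; each row shifts and turns the commanded pose from where the row before left it, along the tool's axes as they then stand; what a row does not reach is not made up. A row lasts 1/10 s, in which the tool goes at most 50 mm and 8.59 degrees, less where a joint would pass 70% of its speed; a pose out of reach is approached as far as the arm can. A call is refused whole if a number of a shift passes 5 or a number of a turn 8.59, either way. A call with a gripper value outside its range is refused whole. The fingers move at their own pace and stop on an object; "squeeze" is the grip in N (left out, the last holds). Time passes only in rows, so rows that do not move let the fingers close. It gives the time, the measured TCP pose, the force, the opening and the grip force at its end, in the units of the state.
- state(): the state, without advancing time (a new reading comes with each control period).
- eyes.camera(name): name is "scene" or "side" or "wrist"; returns the picture (400x640x3 uint8, red, green, blue); there is no depth.
- eyes.calibration(name): a dict with "vertical_fov" (degrees; the focal length in pixels is half the picture's height over the tangent of half this angle, whatever the lens; pixels are square), "cx", "cy" (the principal point, pixels), "k1" (the pictures are not rectified: a ray, as slopes to the right and down, at radius r is drawn at 1 + k1 r^2 times it, then the intrinsics apply), "R" (3x3) and "t" (3): a world point X has camera coordinates R X + t; the wrist camera has in their place "tool_from_camera" (4x4, takes a point from camera to tool coordinates, whose origin is the TCP and whose axes are the flange's). Camera axes: x right, y down, z forward; pixel columns grow to the right and rows downward; lengths in m; the calibration is good to about 2 mm. A picture is of the moment at which its call begins: read the wrist's pose just before it. calibration takes no time and is no camera call.
- arm.hand_in(): hands the job in; it is judged then, once.
Trained networks look in the newest picture that a camera, given by its name, has taken for a name from the list of things; names that differ only in an ending like _2 or _b are one class to them, and where a whole thing is asked for, a point or a joint stands for the part that bears it (a point fixed in the world has none). Each returns a list of dicts, best first, with "conf" (0 to 1); they miss things now and then, are a little off and sometimes report something else, mostly with a low value. They report only what shows in the picture. A call takes as long as a camera call.
- eyes.masks_of(camera, query): "mask" (400x640 bool, what is visible of it).
- eyes.spot_point(camera, query): "xyz" ([x, y, z] in m, in the coordinates of the camera as it stood for that picture, good to about 4 mm: a listed point, or the origin of a listed thing).
The state is a dict: "time": time; "joints": joint angles; "joint_velocities": joint speeds; "joint_torque": joint torques, N m; "tool_pos": TCP position; "tcp_rot": TCP orientation; "force": force on the tool from outside, world axes, zero at the start; "moment": the same for the moment, N m; "width": finger opening in m; "grasp_force": force on a finger pad.
Only numpy, scipy, OpenCV 4.12 (cv2) and the standard library are available. Lean on these libraries where they do the work, as an engineer would, in place of code of your own. Each camera call takes 0.05 s, during which the arm holds its last target. There are 200 camera calls.

### The job

The jig block is gripped in the vise but has ridden up off its two parallels. Slide both parallels in lengthwise until they are centred under the block, then take the mallet and tap the block down with it, never with bare fingers, until it bears firmly on both parallels and they are no longer free to slide. Then stand the mallet on its head in the low tray, and finally try one of the parallels with a light fingertip push on its end, leaving it centred and everything else on the bench undisturbed.

Things in the scene. Friction and masses are not known exactly. Their poses are not given: they have to be found in the camera images.
- vise: Grey vise fixed to the bench; origin at the centre of its underside, x across the jaws, y along them, z up. Bed between the jaws: 50 mm wide (x), 160 mm long (y), top 30 mm above the bench. Each jaw is 28 mm thick, 100 mm long (y), top 64 mm above the bench. Low feet (18 mm high) reach x = +-108 mm; a screw with a 100 mm cross bar, 35 mm up, sticks out to x = -110 mm.
- block (a joint): Height (m) of the aluminium block over its seat: 0 resting on the parallels, 0.004 to 0.008 at the start. 50 mm across (x), 90 mm long (y), 30 mm high, 0.36 kg, gripped by the jaws: it slides only straight up or down, rubs with about 10 N and stays where left. About 7 N on its top moves it down; tapped or pressed with 12 to 20 N once home, it stays wedged on the parallels.
- block_top (a point): Centre of the block's flat top face, axes as the vise's. Seated, it is 78 mm above the bench; it is in line with the vise's origin.
- par_a_c (a point): Centre of a steel parallel, a loose bar 12 mm thick (x), 130 mm long (its y), 18 mm high, 0.21 kg, lying along the jaws on the vise's bed, 16 mm to the vise's -x side of the middle. At the start it is 30 to 45 mm off centre to the vise's +y side. Centred, its centre is at vise y = 0 and each end 65 mm from there, 15 mm past the jaw's end.
- par_b_c (a point): Centre of the other, identical parallel, about 16 mm to the +x side of the vise's middle line; at the start it sticks out about 30 to 45 mm off centre to the vise's -y side.
- mallet_head (a point): Centre of the mallet's head, an upright steel block 38 mm (x) by 40 mm (y), 70 mm high with its black striking faces at top and bottom; this point is half-way up. The handle, 16 to 24 mm thick, runs level along its +x at this height, to 135 mm from here. It stands on a face on the bench, z up. About 0.45 kg; can be gripped by the head from above, across y.
- tray: Low perforated aluminium tray, fixed, 220 mm (x) by 150 mm (y), walls 4 mm thick and 18 mm high, a 4 mm floor (rim bead to 21 mm). Origin at the centre of its underside on the bench. The tray and the mallet stand on either side of the vise, and may be swapped.
- forceps: Bystander: ring-handled steel forceps lying on the bench beyond the vise, about 200 mm long, 11 mm high.
- scissors: Bystander: small ring-handled steel scissors lying on the bench on the robot's side of the vise, about 150 mm long, 11 mm high.
- driver: Bystander: screwdriver lying on the bench on the robot's side of the vise, handle about 30 mm thick.
- bottle: Bystander: white bottle, 60 mm across and 170 mm high, standing beyond the vise to the left.
- bowl: Bystander: steel bowl, 110 mm across and 45 mm high, beyond the vise.
- jar: Bystander: clear jar, 52 mm across and 60 mm high, beyond the vise to the right.

How it is judged:
By the outcome, as a careful person would: the job done as asked, in the order asked, and still so for the second after the job is handed in, with the robot touching nothing.
It also fails if it takes over 72 s, if anything falls off the work surface, if the arm or the gripper's body presses on something with over 40 N, if the wrist force passes 120 N, or if a joint passes its speed limit or range.

## Working session

There is one attempt and no reset: what is moved stays moved. The work goes in short steps, Python scripts to look and compute and a tool call to move; the robot and the scene stay as the last step left them, time stands still between calls to the robot, and variables do not carry over. Pictures are saved under pics/ and viewed, at most 10 in all, crops included, and the job is handed in when it is done.

Besides the shell and the picture viewer there is one more tool, called after "Emit:" as name([rows], argument=value, ...), one row to a line, values as JSON. servo_tool: Moves the arm, as the interface text tells. Its arguments: {"type":"object","properties":{"deltas":{"type":"array","items":{"type":"array","items":{"type":"number"}}},"squeeze":{"type":"number"}},"required":["deltas"]}

```bash
mkdir -p pics; cat > h.py <<'E'
import numpy as np, cv2
from bench import state, eyes, arm
from scipy.spatial.transform import Rotation as Rn
def pose():
    s=state(); return np.array(s["tool_pos"]), Rn.from_quat(s["tcp_rot"]).as_matrix()
def extr(cam,ps=None):
    c=eyes.calibration(cam)
    if "R" in c:
        R=np.array(c["R"]); return R.T, -R.T@np.array(c["t"])
    p,R=ps; T=np.array(c["tool_from_camera"]); return R@T[:3,:3], R@T[:3,3]+p
def K(cam):
    c=eyes.calibration(cam); f=200/np.tan(np.radians(c["vertical_fov"]/2)); return f,c["cx"],c["cy"],c["k1"]
def ray(cam,uv):
    f,cx,cy,k=K(cam); d=(np.array(uv,float)-[cx,cy])/f; x=d.copy()
    for _ in range(20): x=d/(1+k*(x@x))
    return np.array([x[0],x[1],1])
def at_z(cam,uv,z,ps=None):
    W,o=extr(cam,ps); d=W@ray(cam,uv); return o+d*(z-o[2])/d[2]
def proj(cam,X,ps=None):
    W,o=extr(cam,ps); c=W.T@(np.array(X)-o); s=c[:2]/c[2]; f,cx,cy,k=K(cam); return s*(1+k*s@s)*f+[cx,cy]
def shot(cam,name=None):
    ps=pose(); im=eyes.camera(cam)
    if name: cv2.imwrite(f"pics/{name}.png",im[:,:,::-1])
    return im,ps
def pt(cam,q,ps=None):
    W,o=extr(cam,ps); return [(round(d["conf"],2),np.round(W@np.array(d["xyz"])+o,4).tolist()) for d in eyes.spot_point(cam,q)[:3]]
E
python3 - <<'E'
from h import *
print(state())
for c in ["scene","side"]:
    im,ps=shot(c,c+"0")
    for q in ["vise","block_top","par_a_c","par_b_c","mallet_head","tray","bottle","bowl","jar","forceps","scissors","driver"]: print(c,q,pt(c,q,ps))
E
```

```text
{'time': 0.0, 'joints': array([ 9.64539306e-01,  5.28487365e-01,  1.43390008e+00,  2.21576891e-05,
        1.18139404e+00, -1.78501920e-01]), 'joint_velocities': array([ 0.00050783, -0.00026634,  0.00091104, -0.00114568, -0.00045107,
        0.00170611]), 'joint_torque': array([-1.28343429e-03, -4.42354703e+01, -1.78021288e+01, -4.14565029e-04,
        8.52497178e-03, -2.95674099e-06]), 'tool_pos': array([0.25882406, 0.5681059 , 0.2303213 ]), 'tcp_rot': array([ 2.12254681e-01,  9.77213770e-01, -1.00732190e-03, -4.27956711e-04]), 'force': array([-0.67666033,  0.22241957, -0.32002271]), 'moment': array([-0.06379296, -0.05227096, -0.00541474]), 'grasp_force': 0.0, 'width': 0.08559505321961886}
scene vise [(0.83, [0.5772, 0.0247, 0.0032]), (0.16, [0.5636, 0.07, 0.0405])]
scene block_top [(0.81, [0.5726, 0.0226, 0.0871]), (0.5, [0.4944, 0.344, -0.0009])]
scene par_a_c [(0.47, [0.5619, 0.0697, 0.0348]), (0.32, [0.5841, -0.0111, 0.0392])]
scene par_b_c [(0.72, [0.5873, -0.0094, 0.0405])]
scene mallet_head [(0.78, [0.4643, -0.3546, 0.0342])]
scene tray [(0.76, [0.4947, 0.3442, 0.0016]), (0.3
[... 324 characters left out ...]
de vise [(0.7, [0.5736, 0.0222, 0.0023])]
side block_top [(0.8, [0.5732, 0.0241, 0.0849]), (0.46, [0.467, -0.3546, 0.0378]), (0.33, [0.4947, 0.3413, 0.0022])]
side par_a_c [(0.65, [0.563, 0.0716, 0.0404])]
side par_b_c [(0.31, [0.751, 0.1476, -0.0008])]
side mallet_head [(0.6, [0.4608, -0.3558, 0.0344]), (0.3, [0.7412, -0.3252, 0.0007])]
side tray [(0.57, [0.4948, 0.3448, 0.0028]), (0.34, [0.7418, -0.095, 0.0036]), (0.25, [0.3845, 0.0837, -0.0001])]
side bottle [(0.7, [0.737, 0.3484, -0.0018])]
side bowl [(0.62, [0.742, -0.0899, 0.0016])]
side jar [(0.91, [0.7399, -0.3249, 0.0002])]
side forceps [(0.76, [0.75, 0.1481, 0.0002])]
side scissors [(0.62, [0.3857, -0.1045, 0.0027])]
side driver []
```

```bash
python3 -c "
import cv2;a=cv2.imread('pics/scene0.png');print(a.shape)"
```

```text
(400, 640, 3)
```

View pics/scene0.png

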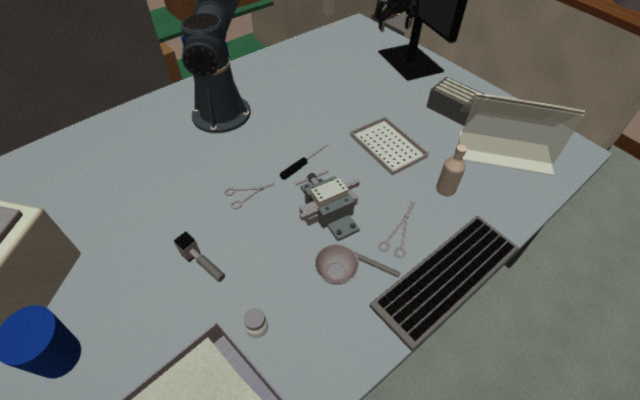

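View pics/side0.png

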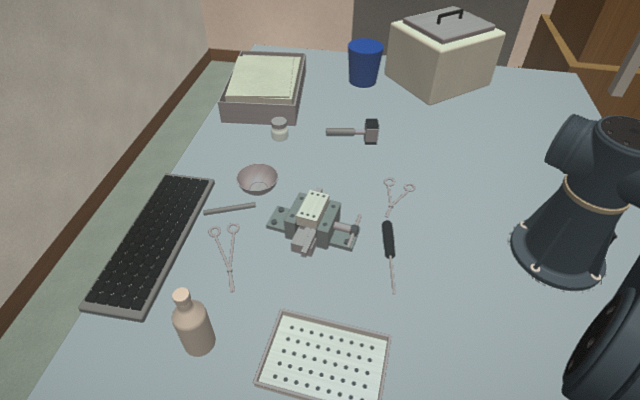

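The scene picture shows the vise at (330,200), the mallet at (195,255) and the tray at (390,145). The side picture shows the vise at (315,220), with parallel a's end sticking out at (303,245). The vise screw faces the robot. Next I'll check the wrist camera geometry and plan the first move.

```bash
cat >> h.py <<'E'
def delta(xyz,yaw):
    "yaw: world heading (deg) of tool y, tool down; prints shift in present tool axes and turn about tool z"
    p,R=pose(); t=R.T@(np.array(xyz)-p)*100; y=np.radians(yaw)
    Y=np.array([np.cos(y),np.sin(y),0]); Z=np.array([0,0,-1.]); T=np.c_[np.cross(Y,Z),Y,Z]
    rv=np.degrees(Rn.from_matrix(R.T@T).as_rotvec()); print("shift cm",np.round(t,2),"turn",np.round(rv,2),"| after turn",np.round(T.T@(np.array(xyz)-p)*100,2))
E
python3 - <<'E'
from h import *
print(eyes.calibration("wrist"))
delta((0.54,0.03,0.33),85)
E
```

```text
{'vertical_fov': 58.362762287809524, 'cx': 318.145163602256, 'cy': 197.29277647731516, 'k1': -0.05968447432821576, 'tool_from_camera': array([[-6.29132513e-04, -9.51941333e-01, -3.06279777e-01,
         7.82000390e-02],
       [ 9.99999497e-01, -3.59778313e-04, -9.35890551e-04,
         1.36491362e-04],
       [ 7.80720078e-04, -3.06280212e-01,  9.51941081e-01,
        -1.43046144e-01],
       [ 0.00000000e+00,  0.00000000e+00,  0.00000000e+00,
         1.00000000e+00]])}
shift cm [-47.89 -37.37  -9.87] turn [ -0.    -0.   -19.51] | after turn [-32.66 -51.22  -9.87]
```

Emit:
servo_tool([
  [0,0,0,-0.7,0,0,-6.5],
  [0,0,0,-0.7,0,0,-6.5],
  [0.5,0,0,-0.6,0,0,-6.5],
  [1,-2.7,-4.1,0,0,0,0],
  [1,-2.7,-4.1,0,0,0,0],
  [1,-2.7,-4.1,0,0,0,0],
  [1,-2.7,-4.1,0,0,0,0],
  [1,-2.7,-4.1,0,0,0,0],
  [1,-2.7,-4.1,0,0,0,0],
  [1,-2.7,-4.1,0,0,0,0],
  [1,-2.7,-4.1,0,0,0,0],
  [1,-2.7,-4.1,0,0,0,0],
  [1,-2.7,-4.1,0,0,0,0],
  [1,-2.7,-4.1,0,0,0,0],
  [1,-2.7,-4.1,0,0,0,0],
  [1,-0.6,-2.4,0,0,0,0],
  [1,0,0,0,0,0,0],
])

```text
time: 3.0
tool_pos: [0.5444, 0.0223, 0.2513]
tcp_rot: [0.046, 0.999, -0.001, 0.001]
force: [-0.2, 0.1, -0.3]
width: -0.0003
grasp_force: 0.0
```

```bash
python3 - <<'E'
from h import *
im,ps=shot("wrist","w1"); print(ps[0])
for q in ["vise","block_top","par_a_c","par_b_c"]: print(q,pt("wrist",q,ps))
E
```

```text
[0.54436268 0.02225912 0.25128798]
vise [(0.58, [0.5689, 0.0222, 0.0033])]
block_top [(0.58, [0.5757, 0.0284, 0.089])]
par_a_c [(0.76, [0.5633, 0.0697, 0.0373])]
par_b_c []
```

View pics/w1.png

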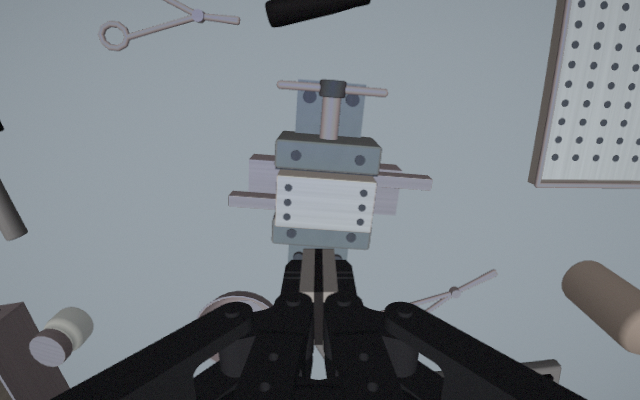

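The wrist view shows the block top at (325,200), parallel a's end at (431,183) on the right, and parallel b's end at (229,200) on the left. I'll enlarge it to read the corners.

```bash
python3 -c "
import cv2;a=cv2.imread('pics/w1.png')[125:260,220:440];cv2.imwrite('pics/w1c.png',cv2.resize(a,None,fx=3.6,fy=3.6,interpolation=cv2.INTER_CUBIC))"
```

```text
(no output)
```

View pics/w1c.png

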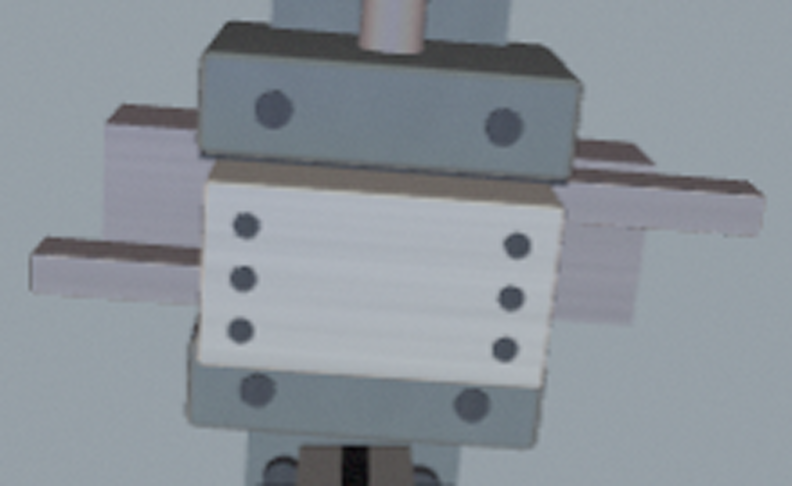

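```bash
python3 - <<'E'
from h import *
ps=pose()
f=lambda x,y,z: at_z("wrist",(220+(x-1.3)/3.6,125+(y-1.3)/3.6),z,ps)
def show(n,L,z):
    P=np.array([f(*c,z) for c in L]); print(n,np.round(P[:,:2],4).tolist(),"mean",np.round(P.mean(0),4)); return P
for z in (.082,.084,.086):
    B=show("block",[(209,181),(563,208),(541,387),(197,362)],z)
    print([round(float(np.linalg.norm(B[i]-B[i-1])),4) for i in range(4)],[round(float(np.degrees(np.arctan2(*(b-a)[1::-1]))),2) for a,b in ((B[0],B[1]),(B[3],B[2]))])
J=show("jaw",[(203,52),(580,82),(535,447),(188,423)],.064)
print([round(float(np.degrees(np.arctan2(*(b-a)[1::-1]))),2) for a,b in ((J[0],J[1]),(J[3],J[2]))])
show("a",[(763,197),(761,236)],.048);show("b",[(33,255),(31,290)],.048)
show("bed",[(106,124),(632,324)],.03)
E
```

```text
block [[0.5401, -0.0094], [0.5548, 0.0785], [0.6031, 0.0709], [0.5883, -0.0184]] mean [0.5716 0.0304 0.082 ]
[0.0489, 0.0891, 0.0489, 0.0905] [80.56, 80.56]
block [[0.5397, -0.0091], [0.5542, 0.0782], [0.6022, 0.0706], [0.5875, -0.0181]] mean [0.5709 0.0304 0.084 ]
[0.0486, 0.0885, 0.0486, 0.0899] [80.56, 80.56]
block [[0.5392, -0.0088], [0.5536, 0.0779], [0.6013, 0.0704], [0.5867, -0.0177]] mean [0.5702 0.0304 0.086 ]
[0.0483, 0.0879, 0.0483, 0.0894] [80.56, 80.56]
jaw [[0.5105, -0.0094], [0.5266, 0.0867], [0.6294, 0.0706], [0.6135, -0.0263]] mean [0.57   0.0304 0.064 ]
[80.51, 80.71]
a [[0.5662, 0.1394], [0.5775, 0.1389]] mean [0.5718 0.1391 0.048 ]
b [[0.5654, -0.0664], [0.5757, -0.0687]] mean [ 0.5706 -0.0675  0.048 ]
bed [[0.5334, -0.0442], [0.6079, 0.1054]] mean [0.5706 0.0306 0.03  ]
```

```bash
python3 - <<'E'
from h import *
a,_=shot("scene");b,_=shot("side")
a=cv2.imread('pics/scene0.png')[160:245,290:370];b=cv2.imread('pics/side0.png')[175:260,265:365]
z=lambda i:cv2.resize(i,None,fx=4.4,fy=4.4,interpolation=cv2.INTER_CUBIC)
cv2.imwrite('pics/c2.png',np.hstack([z(a),z(b)]))
print(proj("wrist",pose()[0],pose()))
for c in("scene","side"):
  for q in("block_top","vise","par_a_c","mallet_head"): print(c,q,pt(c,q))
E
```

```text
[318.32093651 265.67813671]
scene block_top [(0.84, [0.5742, 0.0253, 0.0856])]
scene vise [(0.6, [0.5754, 0.0222, 0.0033])]
scene par_a_c [(0.72, [0.4952, 0.3441, 0.0029]), (0.49, [0.5645, 0.0709, 0.0394])]
scene mallet_head [(0.64, [0.4646, -0.3545, 0.0349])]
side block_top [(0.58, [0.5736, 0.0243, 0.0865]), (0.28, [0.3843, 0.0839, 0.0005])]
side vise [(0.97, [0.5732, 0.0281, 0.0015])]
side par_a_c [(0.54, [0.5652, 0.0693, 0.0382])]
side mallet_head [(0.82, [0.4692, -0.3513, 0.0351]), (0.42, [0.5632, 0.0701, 0.0399])]
```

View pics/c2.png

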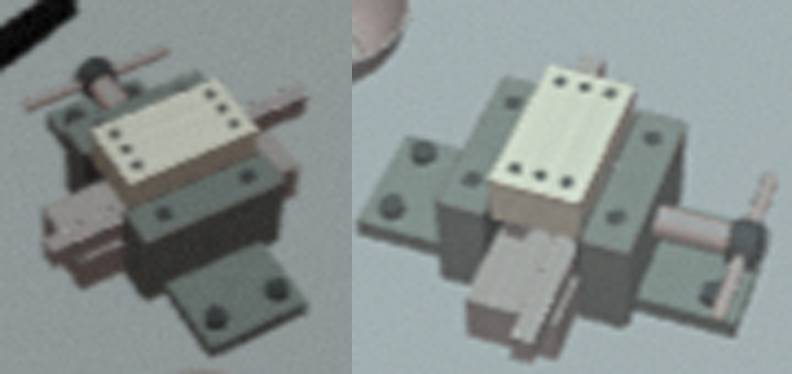

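```bash
python3 - <<'E'
from h import *
def c(cam,L,o,z=.084):
    P=np.array([at_z(cam,(o[0]+x/4.4,o[1]+y/4.4),z) for x,y in L]); print(cam,np.round(P[:,:2],4).tolist(),P.mean(0))
c("scene",[(93,130),(206,80),(256,132),(130,188)],(290,160))
c("side",[(200,66),(284,82),(226,201),(138,183)],(265,175))
E
```

```text
scene [[0.5444, -0.0139], [0.5558, 0.0671], [0.6076, 0.0631], [0.5939, -0.0247]] [0.5753864  0.02290667 0.084     ]
side [[0.5873, -0.0239], [0.5408, -0.0195], [0.5567, 0.0706], [0.6026, 0.0662]] [0.57184783 0.02335855 0.084     ]
```

```bash
python3 - <<'E'
from h import *
print(pose()); im,ps=shot("wrist","w2")
im0=cv2.imread("pics/w1.png"); im1=im[:,:,::-1]
s=cv2.phaseCorrelate(*[np.float32(cv2.cvtColor(np.ascontiguousarray(i[60:250,200:460]),cv2.COLOR_BGR2GRAY)) for i in(im0,im1)]); print(s)
for q in ["vise","block_top","tray","jar","scissors","driver","bottle"]: print(q,pt("wrist",q,ps))
E
```

```text
(array([0.54291439, 0.02595459, 0.25131275]), array([[-9.96200020e-01,  8.70948885e-02,  5.15975695e-06],
       [ 8.70948883e-02,  9.96200020e-01, -2.63180720e-05],
       [-7.43231952e-06, -2.57686754e-05, -1.00000000e+00]]))
((-3.9373411847476802, 1.780143737837804), 0.969026885797948)
vise [(0.77, [0.5709, 0.0226, 0.0004])]
block_top []
tray [(0.7, [0.4916, 0.3496, -0.0017])]
jar [(0.91, [0.7394, -0.3281, 0.0055])]
scissors [(0.65, [0.3868, -0.1065, 0.0006])]
driver []
bottle [(0.8, [0.7373, 0.3458, -0.0005])]
```

```bash
python3 - <<'E'
from h import *
delta((0.5785,0.1638,0.036),80.6)
E
```

```text
shift cm [-2.34 14.06 21.53] turn [ 0.   -0.    4.38] | after turn [-1.25 14.2  21.53]
```

Emit:
servo_tool([
  [1,0,0,0,0,0,4.4],
  [1,-0.3,3.5,0,0,0,0],
  [1,-0.3,3.5,2,0,0,0],
  [1,-0.3,3.6,3,0,0,0],
  [1,-0.3,3.6,4,0,0,0],
  [1,0,0,4,0,0,0],
  [1,0,0,4,0,0,0],
  [1,0,0,3,0,0,0],
  [1,0,0,1.3,0,0,0],
  [1,0,0,0,0,0,0],
  [1,0,0,0,0,0,0],
  [1,0,0,0,0,0,0],
  [1,0,0,0,0,0,0],
])

```text
time: 5.45
tool_pos: [0.5786, 0.1615, 0.043]
tcp_rot: [0.082, 0.997, 0.0, 0.002]
force: [0.9, -0.2, -0.6]
width: 0.0002
grasp_force: 0.0
```

```bash
python3 - <<'E'
from h import *
im,ps=shot("wrist"); print(ps[0]); im2,_=shot("side")
z=lambda i,f:cv2.resize(i,None,fx=f,fy=f,interpolation=cv2.INTER_CUBIC)[:,:,::-1]
L=z(im[40:290,60:420],1.3); R=z(im2[190:290,260:340],3.25)
cv2.imwrite("pics/w3.png",np.hstack([L[:325],R[:325]])); print(L.shape,R.shape, proj("wrist",ps[0],ps))
E
```

```text
[0.57862785 0.16147201 0.0430429 ]
(325, 468, 3) (325, 260, 3) [318.29269127 265.66559195]
```

View pics/w3.png

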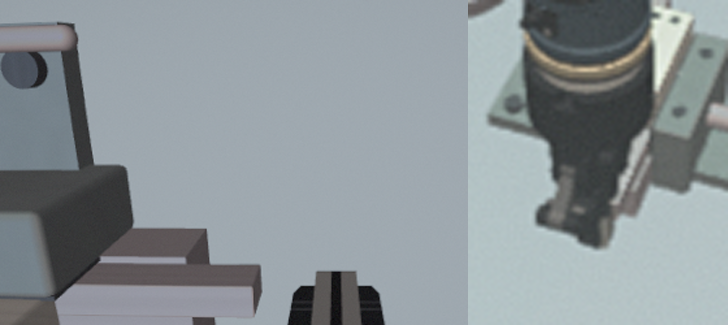

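```bash
python3 - <<'E'
from h import *
ps=pose(); print(ps[0])
g=lambda x,y,z: ps[1].T@(at_z("wrist",(60+x/1.3,40+y/1.3),z,ps)-ps[0])*1000
for n,x,y,z in [("endnear",254,287,.048),("endnearbot",262,265,.030),("bedcorner",208,229,.030),("jawcorner",128,168,.064),("jaw front corner", 47,213,.064),("tip L",315,272,.043),("tipR",357,272,.043)]: print(n,g(x,y,z))
im,_=shot("wrist"); cv2.imwrite("pics/w4.png",im[:,:,::-1])
E
```

```text
[0.57815388 0.16143496 0.04253928]
endnear [  5.30529273 -27.02047386  -5.48965231]
endnearbot [  4.81452511 -27.10440214  12.51150168]
bedcorner [ 18.94460595 -45.83560185  12.46692004]
jawcorner [ 49.51470868 -56.20383628 -21.61126414]
jaw front corner [ 36.61587827 -81.59675382 -21.5964476 ]
tip L [ 8.37233682 -7.01680495 -0.48465453]
tipR [ 8.36586714  7.17377324 -0.47599633]
```

The fingertips at (335,272) line up with bar a's end at (254,300), and there is about 20 mm of clearance. Now I'll push it slowly.

Emit:
servo_tool([
  [1,0,-0.5,0.3,0,0,0],
  [1,0,-0.4,0,0,0,0],
  [1,0,-0.4,0,0,0,0],
  [1,0,-0.4,0,0,0,0],
  [1,0,-0.4,0,0,0,0],
  [1,0,-0.4,0,0,0,0],
  [1,0,-0.4,0,0,0,0],
  [1,0,-0.4,0,0,0,0],
  [1,0,-0.4,0,0,0,0],
  [1,0,-0.4,0,0,0,0],
  [1,0,-0.3,0,0,0,0],
  [1,0,-0.3,0,0,0,0],
  [1,0,-0.2,0,0,0,0],
  [1,0,-0.2,0,0,0,0],
  [1,0,-0.2,0,0,0,0],
  [1,0,-0.2,0,0,0,0],
  [1,0,0,0,0,0,0],
  [1,0,0,0,0,0,0],
  [1,0,0,0,0,0,0],
])

```text
time: 7.5
tool_pos: [0.5683, 0.1071, 0.0382]
tcp_rot: [0.082, 0.997, -0.0, -0.0]
force: [1.2, -1.5, -0.7]
width: 0.0001
grasp_force: 0.0
```

```bash
python3 - <<'E'
from h import *
im,ps=shot("wrist"); print(ps[0],state()["force"])
cv2.imwrite("pics/w5.png",cv2.resize(im[120:300,160:400],None,fx=3.3,fy=3.3,interpolation=cv2.INTER_CUBIC)[:,:,::-1])
E
```

```text
[0.56834191 0.10705401 0.03821833] [ 0.35109635  0.28376793 -0.57417719]
```

View pics/w5.png

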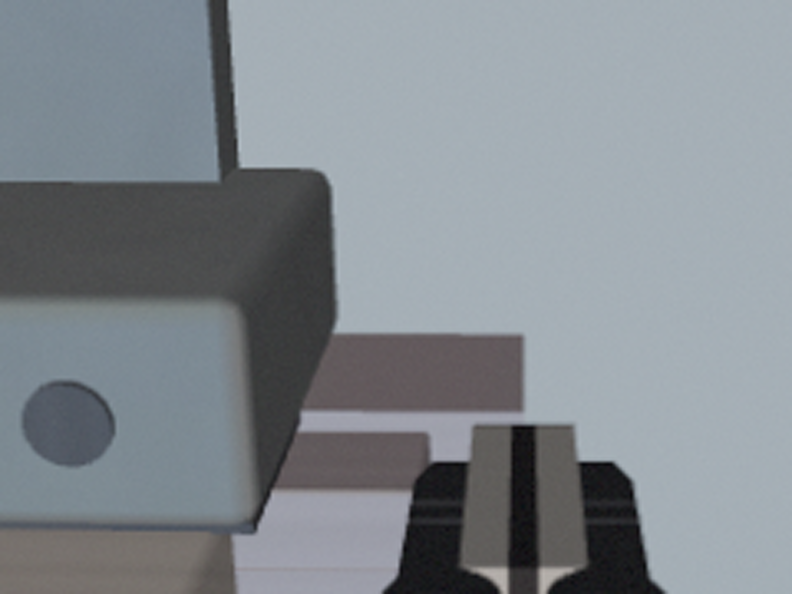

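```bash
python3 - <<'E'
from h import *
ps=pose(); print(ps[0])
g=lambda x,y,z: ps[1].T@(at_z("wrist",(160+x/3.3,120+y/3.3),z,ps)-ps[0])*1000
for n,x,y,z in [("bedcorner",523,411,.030),("barbot",430,433,.03),("bartop",422,489,.048),("jaw front corner", 243,305,.064),("jawblock",255,530,.064),("backL",414,470,.046),("backR",632,470,.046)]: print(n,g(x,y,z))
E
```

```text
[0.56831445 0.10712122 0.03822309]
bedcorner [6.512675   0.08702929 8.2233534 ]
barbot [  3.08116164 -13.07869055   8.22528781]
bartop [  4.14492089 -12.72777422  -9.77472281]
jaw front corner [ 34.9092805  -29.59878249 -25.7707547 ]
jawblock [  7.70495505 -30.31787533 -25.77179353]
backL [  5.77370318 -13.86853781  -7.77447358]
backR [ 5.77266332 14.04232218 -7.77888266]
```

Emit:
servo_tool([
  [1,0,-0.1,0,0,0,0],
  [1,0,-0.1,0,0,0,0],
  [1,0,0,0,0,0,0],
  [1,0,0,0,0,0,0],
  [1,0,0.7,0,0,0,0],
  [1,0,0.8,0,0,0,0],
  [1,0,0,-4,0,0,0],
  [1,0,0,-4,0,0,0],
  [1,-0.6,-3.6,0,0,0,0],
  [1,-0.6,-3.6,0,0,0,0],
  [1,-0.6,-3.6,0,0,0,0],
  [1,-0.6,-3.6,0,0,0,0],
  [1,-0.6,-3.6,0,0,0,0],
  [1,-0.4,-3.7,0,0,0,0],
  [1,0,0,0,0,0,0],
  [1,0,0,4,0,0,0],
  [1,0,0,4,0,0,0],
  [1,0,0,0,0,0,0],
  [1,0,0,0,0,0,0],
  [1,0,0,0,0,0,0],
])

```text
time: 9.55
tool_pos: [0.57, -0.0994, 0.04]
tcp_rot: [0.082, 0.997, -0.0, 0.002]
force: [-0.1, 0.7, 1.0]
width: -0.0
grasp_force: 0.0
```

```bash
python3 - <<'E'
from h import *
im,ps=shot("wrist"); print(ps[0],state()["force"])
cv2.imwrite("pics/w6.png",cv2.resize(im[110:300,230:500],None,fx=2.9,fy=2.9,interpolation=cv2.INTER_CUBIC)[:,:,::-1])
E
```

```text
[ 0.5699803  -0.09941774  0.04003277] [-0.68691671  0.14540135  0.00342729]
```

View pics/w6.png

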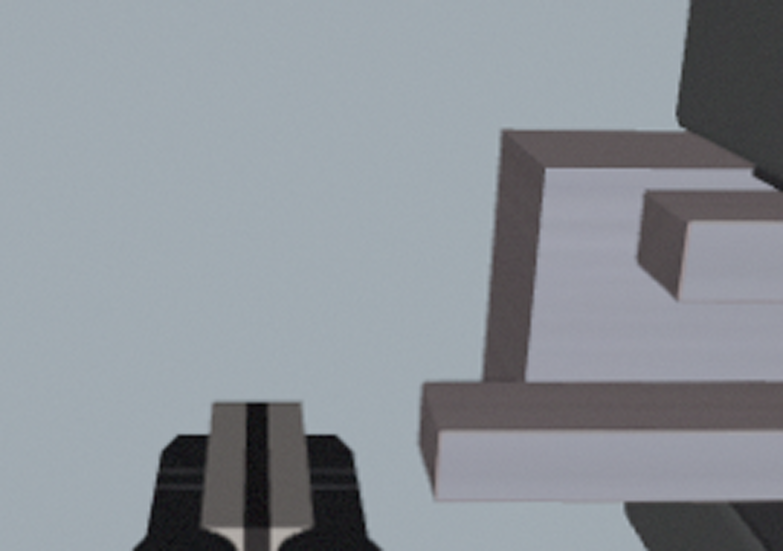

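```bash
python3 - <<'E'
from h import *
ps=pose(); print(ps[0])
g=lambda x,y,z: ps[1].T@(at_z("wrist",(230+x/2.9,110+y/2.9),z,ps)-ps[0])*1000
for n,x,y,z in [("bedcorner",547,168,.030),("bed2",527,380,.03),("abot",646,190,.03),("atop",688,221,.048),("atopfar",678,300,.048),("bbot",424,383,.03),("btop",440,430,.048),("btopfar",434,499,.048),("backL",163,450,.047),("backR",352,450,.047)]: print(n,g(x,y,z))
E
```

```text
[ 0.57018687 -0.09964704  0.04040281]
bedcorner [42.45647664 44.15828299 10.19359781]
bed2 [ 7.21790005 43.96451244 10.33825306]
abot [39.04834086 59.7844989  10.19511501]
atop [39.28818054 59.12057537 -7.80549622]
atopfar [27.75165755 59.18947978 -7.75824401]
bbot [ 6.73849425 27.21097696 10.35357606]
btop [ 7.61779031 26.75401946 -7.64982235]
btopfar [-3.88415052 26.5295791  -7.60247808]
backL [  3.82928461 -13.70844815  -6.60201871]
backR [ 3.83777769 14.14174515 -6.62425773]
```

Emit:
servo_tool([
  [1,0.2,0.4,0.2,0,0,0],
  [1,0,0.4,0,0,0,0],
  [1,0,0.4,0,0,0,0],
  [1,0,0.4,0,0,0,0],
  [1,0,0.4,0,0,0,0],
  [1,0,0.4,0,0,0,0],
  [1,0,0.4,0,0,0,0],
  [1,0,0.4,0,0,0,0],
  [1,0,0.3,0,0,0,0],
  [1,0,0.3,0,0,0,0],
  [1,0,0.2,0,0,0,0],
  [1,0,0.2,0,0,0,0],
  [1,0,0.2,0,0,0,0],
  [1,0,0,0,0,0,0],
  [1,0,0,0,0,0,0],
  [1,0,0,0,0,0,0],
])

```text
time: 11.2
tool_pos: [0.5733, -0.0555, 0.0357]
tcp_rot: [0.082, 0.997, 0.0, -0.001]
force: [0.3, -1.4, 0.7]
width: 0.0002
grasp_force: 0.5
```

```bash
python3 - <<'E'
from h import *
im,ps=shot("wrist"); print(ps[0],state()["force"])
cv2.imwrite("pics/w7.png",cv2.resize(im[110:300,230:500],None,fx=2.9,fy=2.9,interpolation=cv2.INTER_CUBIC)[:,:,::-1])
E
```

```text
[ 0.57334679 -0.05545624  0.03574575] [ 0.46249701 -0.72682946  0.29358038]
```

View pics/w7.png

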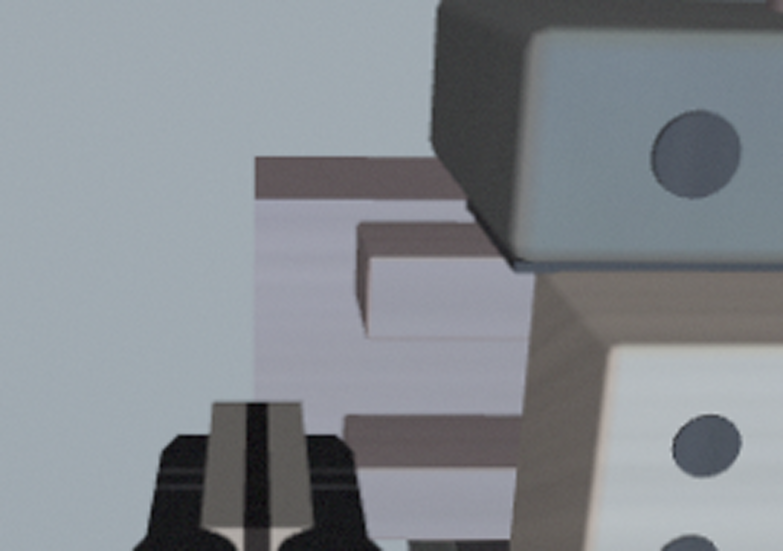

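Bar b's end is at (345,415), bar a's at (358,224) and the bed's end at (254,198), so bar b needs about another 2 mm.

```bash
python3 - <<'E'
from h import *
ps=pose(); print(ps[0])
g=lambda x,y,z: ps[1].T@(at_z("wrist",(230+x/2.9,110+y/2.9),z,ps)-ps[0])*1000
for n,x,y,z in [("bedcorner",254,198,.030),("bed2",254,380,.03),("abot",358,224,.03),("atop",370,257,.048),("bbot",345,415,.03)]: print(n,g(x,y,z))
E
```

```text
[ 0.57330568 -0.05544319  0.03573637]
bedcorner [38.89496739 -0.28723598  5.7818595 ]
bed2 [ 9.44072049 -0.31995995  5.74727845]
abot [34.88426543 15.23108641  5.7856366 ]
atop [ 35.56452197  15.1306749  -12.21363513]
bbot [ 3.3414906  14.11728776  5.74801377]
```

Emit:
servo_tool([
  [1,0,0.07,0,0,0,0],
  [1,0,0,0,0,0,0],
  [1,0,0,0,0,0,0],
  [1,0,-0.7,0,0,0,0],
  [1,0,-0.8,0,0,0,0],
  [1,0,0,-4,0,0,0],
  [1,0,0,-4,0,0,0],
  [0.5,0.9,-3.75,-1.1,0,0,0],
  [0,0.9,-3.75,-1.1,0,0,0],
  [0,0.9,-3.75,-1.1,0,0,0],
  [0,0.9,-3.75,-1.1,0,0,0],
  [0,0.9,-3.75,-1.1,0,0,0],
  [0,0.9,-3.75,-1.1,0,0,0],
  [0,0.9,-3.75,-1.1,0,0,0],
  [0,1,-3.75,-1.1,0,0,0],
  [0,0,0,0,0,0,0],
  [0,0,0,0,0,0,0],
  [0,0,0,0,0,0,0],
  [0,0,0,0,0,0,0],
])

```text
time: 13.15
tool_pos: [0.4503, -0.3526, 0.2037]
tcp_rot: [0.081, 0.997, 0.001, -0.001]
force: [-0.0, -0.3, 0.7]
width: 0.0852
grasp_force: 0.0
```

```bash
python3 - <<'E'
from h import *
im,ps=shot("wrist","w8"); print(ps[0],state()["force"])
print(pt("wrist","mallet_head",ps)); m=eyes.masks_of("wrist","mallet_head"); print([(d["conf"],int(d["mask"].sum())) for d in m])
E
```

```text
[ 0.45033947 -0.35260042  0.20366556] [ 0.69196876  0.09258594 -0.2954633 ]
[(0.9, [0.4648, -0.3581, 0.0333])]
[(0.66, 5053)]
```

View pics/w8.png

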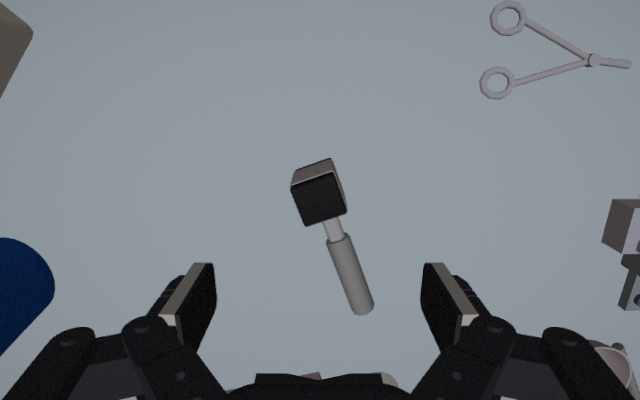

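The mallet head's black top has corners at about (292,187), (334,172), (346,213) and (304,226), and its handle runs to (363,308). That was my last picture view, so I'll use measurements only from here.

```bash
python3 - <<'E'
from h import *
ps=pose(); im=cv2.imread("pics/w8.png"); g=cv2.cvtColor(im,cv2.COLOR_BGR2GRAY)
m=(g<55).astype(np.uint8); m[:150]=0;m[240:]=0;m[:,:270]=0;m[:,370:]=0
n,l,s,c=cv2.connectedComponentsWithStats(m); k=1+np.argmax(s[1:,4]); q=cv2.minAreaRect(np.argwhere(l==k)[:,::-1].astype(np.float32)); B=cv2.boxPoints(q); print(s[k],B.round(1).tolist())
W=np.array([at_z("wrist",b,.07,ps) for b in B]); print(W[:,:2].round(4).tolist(),W.mean(0)); 
for i in range(4): d=W[i]-W[i-1]; print(np.linalg.norm(d),np.degrees(np.arctan2(d[1],d[0])))
e=at_z("wrist",(361,300),.035,ps); d=e-W.mean(0); print(e,np.degrees(np.arctan2(d[1],d[0])))
yaw=np.degrees(np.arctan2(d[1],d[0]))
delta((*W.mean(0)[:2],.031),yaw+90)
E
```

```text
[ 291  172   55   54 1961] [[289.0, 186.5], [332.5, 171.0], [347.1000061035156, 212.0], [303.70001220703125, 227.5]]
[[0.4485, -0.3764], [0.4415, -0.34], [0.4777, -0.3333], [0.4855, -0.371]] [ 0.46331054 -0.35519088  0.07      ]
0.03743112031922124 -171.6871076642033
0.03710490522151033 100.85792431222737
0.036864999481437934 10.464570821982717
0.0385175781868165 -78.35356150808214
[ 0.58736235 -0.33153474  0.035     ] 10.79643164578952
shift cm [-1.29 -0.03 17.29] turn [  0.04  -0.03 -20.11] | after turn [-1.2  -0.46 17.29]
```

Emit:
servo_tool([
  [0,0,0,0,0,0,-6.7],
  [0,0,0,0,0,0,-6.7],
  [0,0,0,0,0,0,-6.7],
  [0,-0.6,-0.2,3,0,0,0],
  [0,-0.6,-0.2,4,0,0,0],
  [0,0,0,4,0,0,0],
  [0,0,0,3,0,0,0],
  [0,0,0,2,0,0,0],
  [0,0,0,1.3,0,0,0],
  [0,0,0,0,0,0,0],
  [0,0,0,0,0,0,0],
  [0.3,0,0,0,0,0,0],
  [0.5,0,0,0,0,0,0],
  [0.7,0,0,0,0,0,0],
  [1,0,0,0,0,0,0],
  [1,0,0,0,0,0,0],
  [1,0,0,0,0,0,0],
  [1,0,0,0,0,0,0],
], squeeze=70)

```text
time: 15.1
tool_pos: [0.4631, -0.3559, 0.0323]
tcp_rot: [-0.093, 0.996, -0.0, 0.0]
force: [0.4, 1.8, 5.3]
width: 0.0388
grasp_force: 72.4
```

Emit:
servo_tool([
  [1,0,0,-1.5,0,0,0],
  [1,0,0,-3,0,0,0],
  [1,0,0,-3.5,0,0,0],
  [1,0,0,-3.5,0,0,6.7],
  [1,0,0,-2.3,0,0,6.7],
  [1,0,0,0,0,0,6.7],
  [1,-0.4,2.5,0,0,0,0],
  [1,-0.5,4.2,0,0,0,0],
  [1,-0.5,4.2,0,0,0,0],
  [1,-0.5,4.2,0,0,0,0],
  [1,-0.5,4.2,0,0,0,0],
  [1,-0.5,4.2,0,0,0,0],
  [1,-0.5,4.2,0,0,0,0],
  [1,-0.5,4.2,0,0,0,0],
  [1,-0.5,4.2,0,0,0,0],
  [1,-0.2,3.3,0,0,0,0],
  [1,0,0,2,0,0,0],
  [1,0,0,1.5,0,0,0],
  [1,0,0,0,0,0,0],
  [1,0,0,0,0,0,0],
])

```text
time: 17.1
tool_pos: [0.5721, 0.0254, 0.1342]
tcp_rot: [0.082, 0.997, 0.0, -0.001]
force: [-0.1, -0.2, -4.8]
width: 0.0387
grasp_force: 71.9
```

```bash
python3 - <<'E'
from h import *
s=state(); print(s["tool_pos"],s["force"],s["width"])
delta((0.573,0.0257,.118),80.6)
for c in("scene","side"): shot(c,c+"2"); print(c,pt(c,"mallet_head"),pt(c,"block_top"),pt(c,"tray"))
E
```

```text
[0.57211254 0.02542967 0.1342251 ] [-0.07573733 -0.16764494 -4.81581265] 0.03873726065559943
shift cm [-0.09  0.04  1.62] turn [-0.   -0.08 -0.02] | after turn [-0.08  0.04  1.62]
scene [(0.85, [0.5713, 0.0229, 0.1361])] [(0.63, [0.575, 0.0254, 0.086])] [(0.96, [0.4925, 0.3437, -0.0004])]
side [(0.93, [0.5755, 0.0241, 0.1379]), (0.58, [0.3844, -0.101, -0.0005])] [(0.89, [0.5687, 0.0225, 0.0846])] [(0.75, [0.4952, 0.3433, 0.003])]
```

Emit:
servo_tool([
  [1,-0.1,0,0.6,0,0,0],
  [1,0,0,0.5,0,0,0],
  [1,0,0,0.3,0,0,0],
  [1,0,0,0.2,0,0,0],
  [1,0,0,0.2,0,0,0],
  [1,0,0,0.2,0,0,0],
  [1,0,0,0.2,0,0,0],
  [1,0,0,0,0,0,0],
])

```text
time: 18.3
tool_pos: [0.5733, 0.0253, 0.1122]
tcp_rot: [0.082, 0.997, 0.0, -0.0]
force: [-2.7, -0.5, -0.5]
width: 0.0387
grasp_force: 72.9
```

Emit:
servo_tool([
  [1,0,0,0.1,0,0,0],
  [1,0,0,0.1,0,0,0],
  [1,0,0,0,0,0,0],
])

```text
time: 18.6
tool_pos: [0.5735, 0.0253, 0.1104]
tcp_rot: [0.082, 0.997, 0.0, -0.0]
force: [-3.2, 0.2, 3.4]
width: 0.0391
grasp_force: 73.1
```

Emit:
servo_tool([
  [1,0,0,0.1,0,0,0],
  [1,0,0,0,0,0,0],
])

```text
time: 18.8
tool_pos: [0.5735, 0.0253, 0.1104]
tcp_rot: [0.082, 0.997, -0.0, 0.0]
force: [-5.3, 0.4, 8.6]
width: 0.0389
grasp_force: 74.0
```

Emit:
servo_tool([
  [1,0,0,0.08,0,0,0],
  [1,0,0,0,0,0,0],
  [1,0,0,0,0,0,0],
])

```text
time: 19.1
tool_pos: [0.5735, 0.0253, 0.1103]
tcp_rot: [0.082, 0.997, -0.0, 0.0]
force: [-7.1, 0.5, 14.9]
width: 0.0394
grasp_force: 74.6
```

```bash
python3 - <<'E'
from h import *
P={k:at_z("side",v,.021) for k,v in dict(a=(283,313),b=(390,335),c=(257,383)).items()}
for k,v in P.items(): print(k,v.round(4))
for i,j in("ab","ac"): d=P[j]-P[i]; print(np.linalg.norm(d),np.degrees(np.arctan2(d[1],d[0])))
Q=[at_z("scene",v,.021) for v in [(351,133),(389,119),(427,153),(388,172)]]
print(np.round(Q,4).tolist(),np.mean(Q,0))
for i in range(4): d=Q[i]-Q[i-1]; print(np.linalg.norm(d),np.degrees(np.arctan2(d[1],d[0])))
E
```

```text
a [0.5893 0.2691 0.021 ]
b [0.3775 0.2804 0.021 ]
c [0.6032 0.4105 0.021 ]
0.21207622580484087 176.94512028991554
0.14203144937377213 84.36232292958829
[[0.3875, 0.2767, 0.021], [0.414, 0.4303, 0.021], [0.6094, 0.4041, 0.021], [0.5907, 0.2454, 0.021]] [0.5003939  0.33911202 0.021     ]
0.20561227319431544 171.2318727778269
0.15581675146800028 80.18625467807797
0.19716017521626877 -7.630401455114403
0.15980539347220665 -96.74286266180404
```

Emit:
servo_tool([
  [1,0,0,-0.5,0,0,0],
  [1,0,0,-2,0,0,0],
  [1,0,0,-3,0,0,0],
  [1,0,0,-1.5,0,0,0],
  [1,0,0,0,0,0,0],
])

```text
time: 19.6
tool_pos: [0.5764, 0.0249, 0.1802]
tcp_rot: [0.082, 0.997, -0.0, 0.004]
force: [0.7, -0.0, -4.7]
width: 0.0392
grasp_force: 72.2
```

Emit:
servo_tool([
  [1,1.2,2,0,0,0,0],
  [1,2.3,4,0,0,0,0],
  [1,2.3,4,0,0,0,0],
  [1,2.3,4,0,0,0,0],
  [1,2.3,4,0,0,0,0],
  [1,2.3,4,0,0,0,0],
  [1,2.3,4,0,0,0,0],
  [1,2.2,3.8,0,0,0,0],
  [1,0,0,3,0,0,0],
  [1,0,0,4,0,0,0],
  [1,0,0,4,0,0,0],
  [1,0,0,1.5,0,0,0],
  [1,0,0,0,0,0,0],
  [1,0,0,0,0,0,0],
])

```text
time: 21.0
tool_pos: [0.4528, 0.3474, 0.0524]
tcp_rot: [0.082, 0.997, -0.0, -0.0]
force: [0.5, -0.2, -4.3]
width: 0.0387
grasp_force: 72.1
```

```bash
python3 - <<'E'
from h import *
s=state(); print(s["tool_pos"],s["force"])
for c in("scene","side"): shot(c,c+"3"); print(c,pt(c,"mallet_head"),pt(c,"block_top"),pt(c,"tray"))
E
```

```text
[0.45279715 0.34738516 0.05242807] [ 0.45372603 -0.23369221 -4.26764856]
scene [(0.55, [0.4527, 0.3472, 0.0523]), (0.48, [0.7472, 0.1462, 0.0008])] [(0.83, [0.5763, 0.0253, 0.0801])] [(0.66, [0.7389, -0.0874, 0.0072]), (0.58, [0.4956, 0.3433, -0.0009])]
side [(0.94, [0.457, 0.349, 0.0572])] [(0.6, [0.5726, 0.0257, 0.0784])] [(0.59, [0.4939, 0.3444, 0.0028])]
```

Emit:
servo_tool([
  [1,0,0,0.6,0,0,0],
  [1,0,0,0.5,0,0,0],
  [1,0,0,0.3,0,0,0],
  [1,0,0,0.1,0,0,0],
  [1,0,0,0.1,0,0,0],
  [1,0,0,0,0,0,0],
  [1,0,0,0,0,0,0],
])

```text
time: 22.1
tool_pos: [0.4528, 0.3474, 0.0374]
tcp_rot: [0.082, 0.997, 0.0, 0.0]
force: [-0.8, 0.8, -4.5]
width: 0.0388
grasp_force: 72.3
```

Emit:
servo_tool([
  [1,0,0,0.1,0,0,0],
  [1,0,0,0,0,0,0],
  [1,0,0,0,0,0,0],
])

```text
time: 22.4
tool_pos: [0.4527, 0.3474, 0.0365]
tcp_rot: [0.082, 0.997, 0.0, 0.0]
force: [0.5, -0.7, -5.2]
width: 0.0386
grasp_force: 72.3
```

Emit:
servo_tool([
  [1,0,0,0.07,0,0,0],
  [1,0,0,0,0,0,0],
  [1,0,0,0,0,0,0],
])

```text
time: 22.7
tool_pos: [0.4527, 0.3474, 0.0364]
tcp_rot: [0.082, 0.997, 0.0, 0.0]
force: [-2.5, -1.4, 3.5]
width: 0.0388
grasp_force: 73.3
```

Emit:
servo_tool([
  [0.5,0,0,0,0,0,0],
  [0.3,0,0,0,0,0,0],
  [0.1,0,0,0,0,0,0],
  [0,0,0,0,0,0,0],
  [0,0,0,0,0,0,0],
  [0,0,0,0,0,0,0],
  [0,0,0,-1,0,0,0],
  [0,0,0,-3,0,0,0],
  [0,0,0,-4,0,0,0],
  [0,0,0,-4,0,0,0],
  [0,0,0,0,0,0,0],
  [0,0,0,0,0,0,0],
  [0,0,0,0,0,0,0],
])

```text
time: 24.0
tool_pos: [0.4518, 0.3469, 0.1551]
tcp_rot: [0.082, 0.997, -0.0, -0.001]
force: [0.2, -0.6, -1.0]
width: 0.0854
grasp_force: 0.0
```

```bash
python3 - <<'E'
from h import *
s=state(); print(s["tool_pos"],s["force"])
for c in("scene","side"): shot(c,c+"4"); print(c,pt(c,"mallet_head"),pt(c,"block_top"),pt(c,"tray"),pt(c,"par_a_c"))
delta((0.5705,0.1214,.10),80.6)
E
```

```text
[0.45183664 0.3468968  0.15512109] [ 0.23139953 -0.64000204 -0.95039892]
scene [(0.73, [0.4508, 0.3476, 0.0389])] [(0.9, [0.5729, 0.0263, 0.0776])] [(0.74, [0.4939, 0.3444, 0.0006])] []
side [(0.93, [0.4551, 0.3482, 0.036])] [(0.71, [0.5699, 0.0245, 0.0775])] [(0.74, [0.4945, 0.343, 0.0046])] []
shift cm [-15.32 -20.36   5.54] turn [-0.02 -0.02 -0.01] | after turn [-15.32 -20.37   5.54]
```

Emit:
servo_tool([
  [0.5,-2.5,-3.4,0,0,0,0],
  [1,-2.6,-3.4,0,0,0,0],
  [1,-2.5,-3.4,0,0,0,0],
  [1,-2.6,-3.4,0,0,0,0],
  [1,-2.5,-3.4,0,0,0,0],
  [1,-2.6,-3.4,0,0,0,0],
  [1,0,0,0,0,0,0],
  [1,0,0,3,0,0,0],
  [1,0,0,3,0,0,0],
  [1,0,0,3,0,0,0],
  [1,0,0,2,0,0,0],
  [1,0,0,0.7,0,0,0],
  [1,0,0,0,0,0,0],
  [1,0,0,0,0,0,0],
  [1,0,0,0,0,0,0],
  [1,0,0,0,0,0,0],
])

```text
time: 26.1
tool_pos: [0.5711, 0.1212, 0.0399]
tcp_rot: [0.082, 0.997, 0.0, 0.001]
force: [-0.4, 0.1, 0.3]
width: -0.0004
grasp_force: 0.0
```

```bash
python3 - <<'E'
from h import *
im,ps=shot("wrist","w9"); s=state(); print(s["tool_pos"],s["force"])
delta((0.568,0.1052,.038),80.6)
E
```

```text
[0.57095258 0.12115809 0.03976798] [-0.48279716 -0.11943595  0.55937103]
shift cm [ 0.03 -1.62  0.18] turn [ 0.02  0.11 -0.01] | after turn [ 0.03 -1.62  0.18]
```

Contact should come about 16 mm further on. I'll approach to just short of it, then move in fine steps.

Emit:
servo_tool([
  [1,0,-0.4,0.1,0,0,0],
  [1,0,-0.4,0,0,0,0],
  [1,0,-0.4,0,0,0,0],
  [1,0,-0.2,0,0,0,0],
  [1,0,-0.1,0,0,0,0],
  [1,0,-0.1,0,0,0,0],
  [1,0,0,0,0,0,0],
  [1,0,0,0,0,0,0],
])

```text
time: 26.95
tool_pos: [0.5677, 0.1054, 0.0377]
tcp_rot: [0.082, 0.997, 0.0, 0.0]
force: [-0.1, -0.1, 0.7]
width: 0.0004
grasp_force: 0.3
```

Emit:
servo_tool([
  [1,0,-0.05,0,0,0,0],
  [1,0,0,0,0,0,0],
  [1,0,0,0,0,0,0],
])

```text
time: 27.25
tool_pos: [0.5677, 0.1052, 0.0377]
tcp_rot: [0.082, 0.997, 0.0, 0.0]
force: [0.7, 2.5, -0.9]
width: -0.0003
grasp_force: 1.3
```

Emit:
servo_tool([
  [1,0,-0.03,0,0,0,0],
  [1,0,0,0,0,0,0],
  [1,0,0,0,0,0,0],
])

```text
time: 27.55
tool_pos: [0.5677, 0.1051, 0.0377]
tcp_rot: [0.082, 0.997, 0.0, 0.0]
force: [0.0, 4.3, -1.7]
width: -0.0004
grasp_force: 2.3
```

The parallel held still against about 4 N, so it is wedged. I'll back off, rise and do a final check.

Emit:
servo_tool([
  [1,0,0.4,0,0,0,0],
  [1,0,1,0,0,0,0],
  [1,0,1,0,0,0,0],
  [1,0,0,-3,0,0,0],
  [1,0,0,-4,0,0,0],
  [1,0,0,-4,0,0,0],
  [1,2,-2,-4,0,0,0],
  [1,2,-3,-4,0,0,0],
  [1,0,-3,-2,0,0,0],
  [1,0,-2,0,0,0,0],
  [1,0,0,0,0,0,0],
  [1,0,0,0,0,0,0],
  [1,0,0,0,0,0,0],
  [1,0,0,0,0,0,0],
])

```text
time: 28.95
tool_pos: [0.5172, 0.039, 0.2442]
tcp_rot: [0.081, 0.997, 0.0, -0.001]
force: [-0.3, 0.6, 0.3]
width: -0.0002
grasp_force: 0.0
```

```bash
python3 - <<'E'
from h import *
im,ps=shot("wrist","w10"); print(ps[0])
print([pt("wrist",q,ps) for q in("block_top","par_a_c","par_b_c")])
C=np.array([.573,.0257,0]); u=np.array([.163,.987,0]); x=np.array([.987,-.163,0])
g=cv2.cvtColor(im,cv2.COLOR_RGB2GRAY).astype(float)
# intensity along each parallel's top line, vise y 50..95 mm either side
for n,xo in(("a",-.016),("b",.016)):
  for s in(1,-1):
    ys=np.arange(.054,.090,.002); v=[]
    for y in ys:
        uv=proj("wrist",C+u*s*y+x*xo+[0,0,.048],ps); v.append(int(cv2.getRectSubPix(g.astype(np.float32),(2,2),tuple(map(float,uv))).mean()))
    print(n,s,v)
for c in("scene","side"):
    shot(c); print(c,[(q,pt(c,q)[:1]) for q in("mallet_head","block_top","bottle","bowl","jar","forceps","scissors")])
E
```

```text
[0.51722622 0.03896266 0.24417174]
[[(0.74, [0.5764, 0.0283, 0.0842]), (0.62, [0.3827, 0.0846, -0.0021])], [], []]
a 1 [143, 143, 142, 142, 143, 134, 141, 144, 144, 145, 145, 153, 157, 157, 157, 157, 157, 157]
a -1 [143, 143, 143, 142, 143, 145, 148, 147, 147, 147, 148, 150, 157, 157, 157, 157, 157, 157]
b 1 [142, 142, 142, 142, 143, 139, 143, 143, 143, 143, 144, 154, 157, 157, 156, 158, 157, 157]
b -1 [143, 143, 143, 142, 143, 143, 145, 148, 149, 149, 149, 150, 156, 157, 157, 157, 157, 157]
scene [('mallet_head', [(0.68, [0.4527, 0.3489, 0.0377])]), ('block_top', [(0.92, [0.5748, 0.0226, 0.0792])]), ('bottle', [(0.76, [0.7375, 0.3502, -0.0009])]), ('bowl', [(0.87, [0.7422, -0.0908, 0.0061])]), ('jar', [(0.86, [0.7365, -0.3243, 0.0034])]), ('forceps', [(0.67, [0.7445, 0.1492, 0.0019])]), ('scissors', [(0.62, [0.3873, -0.1055, 0.0008])])]
side [('mallet_head', [(0.67, [0.4557, 0.3483, 0.039])]), ('block_top', [(0.89, [0.5751, 0.0235, 0.0785])]), ('bottle', [(0.98, [0.7376, 0.3503, -0.0054])]), ('bowl', [(0.59, [0.7388, -0.0914, 0.0001])]), ('jar', [(0.92, [0.7413, -0.326, -0.0012])]), ('forceps', [(0.94, [0.7494, 0.1486, -0.0004])]), ('scissors', [(0.59, [0.3887, -0.1064, 0.0015])])]
```

```bash
python3 -c "
from bench import arm; print(arm.hand_in())"
```

```text
the job is handed in; nothing more can be done
None
```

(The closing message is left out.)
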